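# Put the backing plate away and hasp the case shut

### The arm

A 6-joint arm with a two-finger parallel gripper is mounted at the origin on the work surface. World frame = base frame: x ahead of the robot, y to its left, z up, the work surface at z = 0. Lengths are in m, angles in rad, forces in N, time in s.
With the tool pointing down it reaches from about 0.3 to 0.85 m from the base axis. Payload 5.4 kg.
Tool frame: the origin (TCP) lies on the centre line of the jaws, within the pads' length; the fingertips stand 25 mm ahead of it and the grasp point (between the pads) lies 6 mm ahead of it; z points along the fingers, y is the line along which they close (so a half turn about z gives the same grasp; the last joint's range is limited). The gripper opens to 85 mm and grips with 20 to 120 N. Pads are 22 mm wide; open, the fingers measure 114 mm over their backs; the gripper's body (76 mm by 85 mm) begins 54 mm behind the grasp point. The pads swing forward as they close: fully open they stand 13 mm farther back than shut.
Start: joints at [1.031, 0.158, 1.597, -0, 1.386, -0.21], TCP at [0.186, 0.544, 0.256] pointing down, gripper open.
Joint ranges: [-2.91, 2.91], [-0.94, 2.29], [0.18, 2.7], [-1.29, 4.43], [0.17, 2.64], [-3, 3]. Speed limits (rad/s): [2.57, 2.57, 3.14, 3.14, 3.14, 3.14].

### API

Orientations are given as a unit quaternion [w, x, y, z].
In Python, from cell import sense, eyes, env gives the robot as it stands.
- The arm moves only by the tool drive_tool, never from a script. Its argument "increments" is a list of rows, each an object with "linear": the shift along the tool's x, y, z each as a share of 0.05 m, from -1 to 1, a list of three; "twist": the turn about the tool's z as a share of pi rad, from -1 to 1. A call has 1 to 5 rows; each row shifts and turns the commanded pose from where the row before left it, along the tool's axes as they then stand; what a row does not reach is not made up. A row lasts 1/10 s, in which the tool goes at most 50 mm and 8.59 degrees, less where a joint would pass 70% of its speed; a pose out of reach is approached as far as the arm can. A call with a number of a shift or a turn outside -1 to 1 is refused whole. A call with a gripper value outside its range is refused whole. "hand" is the opening, from -1 (shut) to 1 (fully open), set as the call begins (left out, the last holds). The fingers move at their own pace and stop on an object; "grip_force" is the grip in N (left out, the last holds). Time passes only in rows, so rows that do not move let the fingers close. It gives the time, the measured TCP pose, the force, the opening and the grip force at its end, in the units of the state.
- sense(): the state, without advancing time (a new reading comes with each control period).
- eyes.read_camera(name): name is "scene" or "top"; returns the picture (400x640x3 uint8, red, green, blue); there is no depth.
- eyes.camera_info(name): a dict with "fx", "fy", "cx", "cy" (pixels), "D" ([k1, k2, p1, p2, k3] as OpenCV has them; the pictures are not rectified), "rvec" (rotation vector, rad) and "tvec" (3), from world to camera coordinates, as OpenCV has them. Camera axes: x right, y down, z forward; pixel columns grow to the right and rows downward; lengths in m; the calibration is good to about 2 mm. A picture is of the moment at which its call begins. camera_info takes no time and is no camera call.
- env.job_done(): hands the job in; it is judged then, once.
The state is a dict: "clock": time; "joint_pos": joint angles; "dq": joint speeds; "joint_torque": joint torques, N m; "position": TCP position; "tcp_rot": TCP orientation; "contact_force": force on the tool from outside, world axes, zero at the start; "moment": the same for the moment, N m; "grip_width": opening from 0.0 (shut) to 1.0 (fully open); "finger_force": force on a finger pad.
Only numpy, scipy, OpenCV 4.12 (cv2) and the standard library are available. Lean on these libraries where they do the work, as an engineer would, in place of code of your own. Each camera call takes 0.05 s, during which the arm holds its last target. There are 200 camera calls.

### The job

Put the round polishing backing plate away: lay it flat in the open case with its hub up and let go of it, then shut the lid fully, and only then swing the case's steel hasp up and over onto the lid until it lies flat with the catch stud standing in its slot. Keep the hasp swung off until the lid is down, and leave the other things on the ledge where they are.

Things in the scene. Friction and masses are not known exactly. Their poses are not given: they have to be found in the camera images.
- case: Shallow plastic case screwed down, its front (own -x) with the hasp away from the robot, its hinged back (own +x) to the robot; outside 165 (x) x 185 (y) x 45 mm high without lid, walls and floor 6 mm. Origin: centre of its underside, z up. Two steel ears for the hasp stand before the front wall, at own x = -85 to -95, y = +-23 mm, up to 79 mm high.
- lid (a joint): Lid hinge angle, rad: 0 shut, 1.05 fully open (a stop; it opens no further), so the open lid leans over the case; the lid stays where it is left and takes about 2 N at its front edge to swing. The lid is a shallow hood: 165 x 185 mm, 25 mm deep, hollow (cavity 21 mm deep). It turns about the case's y axis through lid_hinge.
- lid_hinge (a point): Point on the lid's hinge axis, mid-width at the case's back rim: 82.5 mm behind the case's centre, 45 mm up.
- lid_edge (a point): Middle of the lid's free front edge, on its outer (top) face; 165 mm from the hinge and 25 mm above the lid's rim plane. Moves with the lid.
- catch (a point): Top centre of the catch stud on the lid's top face, 10 x 10 mm, 16 mm tall, 117.5 mm from the lid hinge. Moves with the lid.
- hasp (a joint): Hasp angle, rad: 0 lying flat on the shut lid, 1.57 upright, 2.9 leaning right out over the front (a stop). It turns about the case's y axis through hasp_hinge and stays where it is left (about 0.5 N at the tab to move).
- hasp_hinge (a point): Point on the hasp's hinge axis, at mid-width: 94 mm before the case's centre, 74 mm up.
- hasp_tab (a point): Centre of the tab at the hasp's free end, 83 mm from the hinge. The hasp is a steel strap 95 mm long, 34 mm wide, 5 mm thick with a slot 24 x 18 mm centred 59 mm from the hinge; the tab is a block 24 long x 34 wide x 12 mm thick. Its z axis is the outer face when the hasp is shut (it then points up). Moves with the hasp.
- plate: Round backing plate, 125 mm diameter, 12 mm thick, with a round upright steel hub in the middle of its top, 34 mm diameter, reaching from 12 to 52 mm above its underside. Origin at the centre of its underside, z up. Mass about 0.3 kg.
- dish: Bystander: ceramic dish 110 mm across, 32 mm high, with two tyre valve caps in it; origin at the centre of its underside.
- jar: Bystander: squat screw-top jar 76 mm diameter, 60 mm tall; origin at the centre of its underside.
- tin: Bystander: low wax tin 90 mm diameter, 45 mm high; origin at the centre of its underside.
Not all that is in view belongs to the job. What is shaped like the plate but pink or purple is not meant.

How it is judged:
On the way, in this order (a step that is already met when the one before it is completed fails the run):
1. the plate lies flat in the case, hub up, let go, the lid still open and the hasp off (horizontal distance between plate and case below 0.035 m and z of plate in the frame of case below 0.012 m and angle between plate's own z axis and vertical below 0.1 rad and contact force between the fingers and plate below 0.1 N and value of joint lid above 0.6 rad and value of joint hasp above 1.5 rad), for 0.2 s.
2. the lid is shut, the hasp still off (value of joint lid below 0.04 rad and value of joint hasp above 1.2 rad), for 0.2 s.
3. the hasp lies flat over the catch (value of joint hasp below 0.1 rad and value of joint lid below 0.04 rad), for 0.2 s.
At the end, for the whole second after the job is handed in: The plate lies at rest in the case, flat (within 0.1 rad) with its hub up, its underside within 6 mm of the case's floor; the lid is shut (within 0.04 rad) and the hasp lies over the catch (within 0.1 rad of flat) (all of step 3 and horizontal distance between plate and case below 0.035 m and z of plate in the frame of case below 0.012 m and angle between plate's own z axis and vertical below 0.1 rad and linear speed of plate below 0.02 m/s); the robot touches nothing.
It fails at once if the hasp is swung over while the lid is up (value of joint hasp below 1 rad and value of joint lid above 0.15 rad).
It fails at once if a bystander is moved more than 30 mm or tipped over (distance of any of dish, jar, tin from where it was at the start of the episode above 0.03 m or angle between any of jar, dish, tin's own z axis and vertical above 0.5 rad).
It also fails if it takes over 72 s, if anything falls off the work surface, if the arm or the gripper's body presses on something with over 40 N, if the wrist force passes 120 N, or if a joint passes its speed limit or range.

## Working session

There is one attempt and no reset: what is moved stays moved. The work goes in short steps, Python scripts to look and compute and a tool call to move; the robot and the scene stay as the last step left them, time stands still between calls to the robot, and variables do not carry over. Pictures are saved under pics/ and viewed, at most 10 in all, crops included, and the job is handed in when it is done.

Besides the shell and the picture viewer there is one more tool, called after "Request:" by a JSON object that holds its "api" and its "payload". drive_tool: Moves the arm, as the interface text tells. Its arguments: {"type":"object","properties":{"increments":{"type":"array"},"hand":{"type":"number"},"grip_force":{"type":"number"}},"required":["increments"]}

```bash
mkdir -p pics; ls; python3 - <<'E'
from cell import sense,eyes,env
import cv2,json
for n in("scene","top"):
    im=eyes.read_camera(n); cv2.imwrite(f"pics/{n}0.png",im[:,:,::-1]); print(n,eyes.camera_info(n))
print(sense())
E
```

```text
pics
scene {'fx': 390.3415357666217, 'fy': 390.3415357666217, 'cx': 319.2819754649695, 'cy': 196.7829659159037, 'D': array([-0.08998649,  0.        ,  0.        ,  0.        ,  0.        ]), 'rvec': array([ 1.97929971,  0.95947839, -0.52437221]), 'tvec': array([-0.3628766 , -0.08883444,  1.38043797])}
top {'fx': 422.87098156106237, 'fy': 422.87098156106237, 'cx': 317.48312463914993, 'cy': 197.57349534221754, 'D': array([-0.09503243,  0.        ,  0.        ,  0.        ,  0.        ]), 'rvec': array([ 2.10064696, -2.15481212,  0.19315214]), 'tvec': array([0.11187354, 0.45200962, 1.17851032])}
{'clock': 0.1, 'joint_pos': array([ 1.03087952e+00,  1.59000138e-01,  1.59811562e+00, -1.85840949e-06,
        1.38621526e+00, -2.10111214e-01]), 'dq': array([ 0.00234277, -0.00128224, -0.00444414, -0.00017661,  0.00239419,
       -0.000299  ]), 'joint_torque': array([-3.44827922e-04, -3.96991074e+01, -3.32338822e+01, -1.29805585e-04,
        4.16795374e-03,  3.03881370e-05]), 'position': array([0.18597914, 0.54355687, 0.25540273]), 'tcp_rot': array([-3.17518710e-04,  1.64156218e-01,  9.86433972e-01, -8.09109744e-04]), 'contact_force': array([-0.29109902,  0.17421672,  0.71455013]), 'moment': array([-0.01889111,  0.05488501,  0.00105954]), 'finger_force': 0.0, 'grip_width': 1.0003037290033627}
```

View pics/scene0.png

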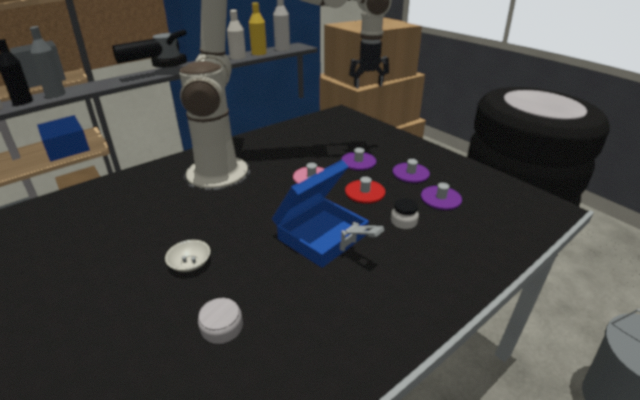

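View pics/top0.png

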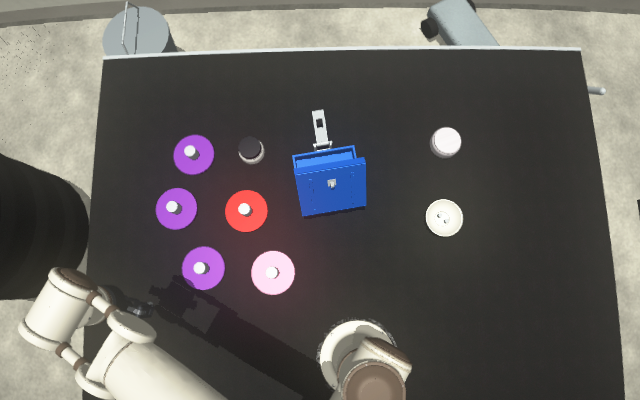

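Seven candidates. In top: red disc (246,210), pink (272,272), purple (194,154), (176,208) and (203,268). In scene: red (365,190), plus pink (311,175) and purple ones. Only the red one is neither pink nor purple, so it is the plate. The case is at top (330,180), scene (320,225), and its hasp leans out to (319,115) in top. I'll confirm this in an enlarged crop and measure.

```bash
cat > h.py <<'E'
import numpy as np,cv2
from cell import sense,eyes,env
C={n:eyes.camera_info(n) for n in("scene","top")}
def ray(n,p):
    c=C[n];K=np.array([[c['fx'],0,c['cx']],[0,c['fy'],c['cy']],[0,0,1]])
    u=cv2.undistortPoints(np.array([[p]],float),K,c['D'])[0,0]
    R=cv2.Rodrigues(c['rvec'])[0]; d=R.T@np.array([*u,1]); return -R.T@c['tvec'],d/np.linalg.norm(d)
def plane(n,p,z): o,d=ray(n,p); return o+d*(z-o[2])/d[2]
def tri(ps,pt):
    A=[];b=[];rs=[ray("scene",ps),ray("top",pt)]
    for o,d in rs: P=np.eye(3)-np.outer(d,d);A.append(P);b.append(P@o)
    x=np.linalg.solve(sum(A),sum(b)); return x,[float(np.linalg.norm(np.cross(x-o,d))) for o,d in rs]
def proj(n,X):
    c=C[n];K=np.array([[c['fx'],0,c['cx']],[0,c['fy'],c['cy']],[0,0,1]])
    return cv2.projectPoints(np.array(X,float).reshape(-1,1,3),c['rvec'],c['tvec'],K,c['D'])[0][:,0]
E
python3 - <<'E'
from h import *
ims={n:cv2.imread(f"pics/{n}0.png") for n in C}
a=cv2.resize(ims['top'][100:225,220:380],None,fx=5,fy=5,interpolation=cv2.INTER_CUBIC)[:,:400*2]
b=cv2.resize(ims['scene'][150:275,265:425],None,fx=5,fy=5,interpolation=cv2.INTER_CUBIC)
cv2.imwrite("pics/ct.png",a[:600]);cv2.imwrite("pics/cs.png",b[:600])
P={}
for n,im in ims.items():
    h=cv2.cvtColor(im,cv2.COLOR_BGR2HSV)
    m=(((h[...,0]<6)|(h[...,0]>174))&(h[...,1]>170)&(h[...,2]>90)).astype(np.uint8)
    cs,_=cv2.findContours(m,cv2.RETR_EXTERNAL,cv2.CHAIN_APPROX_NONE);c=max(cs,key=cv2.contourArea)
    print(n,cv2.contourArea(c),cv2.boundingRect(c),cv2.fitEllipse(cv2.convexHull(c)))
    x,y,w,hh=cv2.boundingRect(c); s=slice(y-6,y+hh),slice(x,x+w)
    g=(h[...,1]<90)&(h[...,2]>110); hub=np.argwhere(g[s]);print(' hub',hub.mean(0)[::-1]+[x,y-6],len(hub),hub.min(0)[::-1]+[x,y-6],hub.max(0)[::-1]+[x,y-6])
    P[n]=cv2.fitEllipse(cv2.convexHull(c))[0]
print(plane('top',P['top'],.012),plane('scene',P['scene'],.012),tri(P['scene'],P['top']))
E
```

```text
scene 530.5 (345, 180, 40, 23) ((364.8819885253906, 190.74313354492188), (22.704805374145508, 40.409034729003906), 93.66244506835938)
 hub [365.35       179.63333333] 60 [360 177] [371 182]
top 169.0 (225, 190, 38, 35) ((245.38307189941406, 209.94467163085938), (39.08546829223633, 42.01344299316406), 53.71368408203125)
 hub [244.32307692 209.02307692] 130 [238 203] [251 215]
[0.42833769 0.31349383 0.012     ] [0.43126787 0.30849324 0.012     ] (array([0.42815908, 0.31316457, 0.00885935]), [0.0010639064369292479, 0.0010639064369293344])
```

View pics/ct.png

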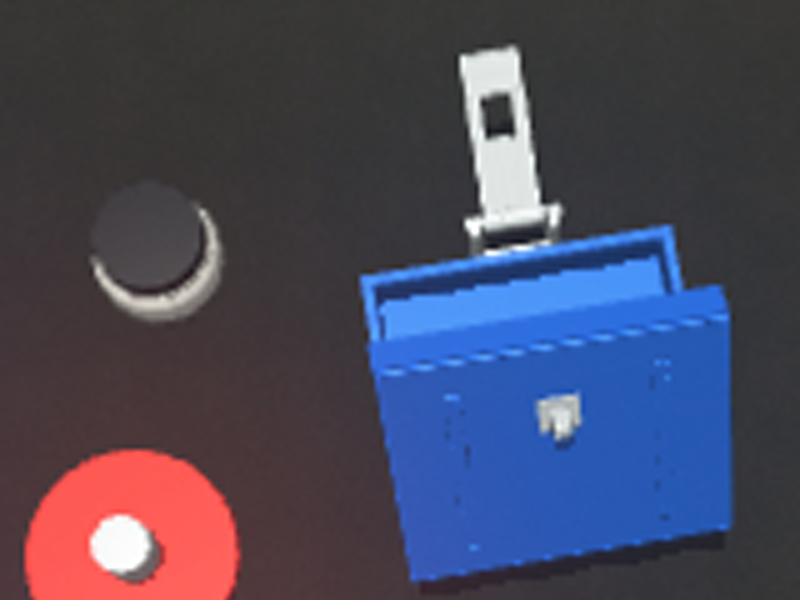

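View pics/cs.png

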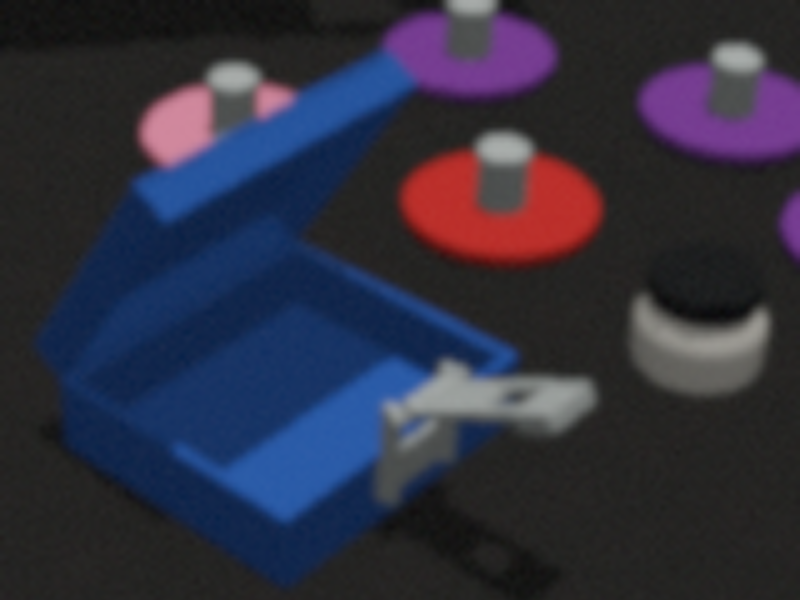

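The crops show the red disc with a bright hub at top crop (122,545), scene crop (503,150). It is red with a steel hub, so it is the plate. The lid is open and leaning over the case: its rim edge runs from (370,345) to (722,288) in the top crop. The front rim runs from (362,278) to (672,228), and the hasp tab end is at (458–518,50).

```bash
python3 - <<'E'
from h import *
np.set_printoptions(precision=4,suppress=True)
s=lambda x,y:(265+x/5-.4,150+y/5-.4); t=lambda x,y:(220+x/5-.4,100+y/5-.4)
print('hub',tri((365.35,179.6),(244.3,209.0)),plane('top',(244.3,209),.052))
F={'front+y':(s(515,355),t(362,278)),'front-y':(s(288,520),t(672,228)),'lidtop+y':(s(385,48),t(382,374)),'lidtop-y':(s(140,185),t(727,318)),'lidrim+y':(s(415,85),t(370,345)),'lidrim-y':(s(165,220),t(724,288)),'tabend+y':(s(597,385),t(458,55)),'tabend-y':(s(550,428),t(518,47)),'ear+y':(s(452,363),t(470,220)),'ear-y':(s(390,405),t(560,208))}
X={}
for k,(a,b) in F.items():
    x,e=tri(a,b);X[k]=x;print(k,x,round(e[0],4))
for k in('front+y','front-y'): print(plane('top',F[k][1],.045),plane('scene',F[k][0],.045))
a,b=plane('top',F['front+y'][1],.045),plane('top',F['front-y'][1],.045)
d=(a-b);L=np.linalg.norm(d);y=d/L;x=np.array([y[1],-y[0],0]);x=-x if x[0]>0 else x  # own x toward robot
fr=-x # forward
print('width',L,'yaw',np.degrees(np.arctan2(fr[1],fr[0])),'centre',(a+b)/2+x*.0825)
hinge=(a+b)/2+x*.165
for k,v in X.items(): q=v-hinge; print(k,'fwd %.4f lat %.4f z %.4f'%(q@fr,q@y,v[2]))
# mid-lid checks in top view
E
```

```text
hub (array([0.4259, 0.3111, 0.0498]), [0.0011000655628347316, 0.001100065562834769]) [0.4249 0.3098 0.052 ]
front+y [0.5821 0.1719 0.0447] 0.0
front-y [ 0.6092 -0.0097  0.0446] 0.0018
lidtop+y [0.4873 0.1543 0.1993] 0.0007
lidtop-y [ 0.5134 -0.0219  0.195 ] 0.001
lidrim+y [0.5062 0.1603 0.1832] 0.0001
lidrim-y [ 0.5324 -0.0219  0.1848] 0.0015
tabend+y [0.6907 0.1128 0.1177] 0.0011
tabend-y [0.696  0.0781 0.1128] 0.0002
ear+y [0.6028 0.1063 0.0827] 0.0016
ear-y [0.6095 0.0563 0.0838] 0.0003
[0.582  0.1718 0.045 ] [0.5824 0.1716 0.045 ]
[ 0.608  -0.0112  0.045 ] [ 0.6104 -0.0084  0.045 ]
width 0.18479372941495567 yaw 8.064651560363773 centre [0.5133 0.0687 0.045 ]
front+y fwd 0.1651 lat 0.0924 z 0.0447
front-y fwd 0.1664 lat -0.0911 z 0.0446
lidtop+y fwd 0.0687 lat 0.0883 z 0.1993
lidtop-y fwd 0.0699 lat -0.0897 z 0.1950
lidrim+y fwd 0.0883 lat 0.0917 z 0.1832
lidrim-y fwd 0.0887 lat -0.0924 z 0.1848
tabend+y fwd 0.2643 lat 0.0187 z 0.1177
tabend-y fwd 0.2647 lat -0.0164 z 0.1128
ear+y fwd 0.1764 lat 0.0246 z 0.0827
ear-y fwd 0.1760 lat -0.0258 z 0.0838
```

Request:
{"api": "drive_tool", "payload": {"increments": [{"linear": [0,0,0],"twist": -0.0375},{"linear": [0,0,0],"twist": -0.0375},{"linear": [0,0,0],"twist": -0.0375},{"linear": [0,0,0],"twist": -0.0375},{"linear": [0,0,0],"twist": 0}], "hand": 1}}

```text
clock: 0.6
position: [0.1861, 0.5437, 0.2557]
tcp_rot: [-0.0, -0.071, 0.997, -0.0]
contact_force: [0.1, -0.9, 0.1]
grip_width: 1.004
finger_force: 0.0
```

Request:
{"api": "drive_tool", "payload": {"increments": [{"linear": [-0.6,-0.8,0],"twist": 0},{"linear": [-0.6,-0.8,0],"twist": 0},{"linear": [-0.6,-0.8,0],"twist": 0},{"linear": [-0.6,-0.8,0],"twist": 0},{"linear": [-0.6,-0.8,0],"twist": 0}]}}

```text
clock: 1.1
position: [0.3638, 0.3655, 0.2562]
tcp_rot: [-0.0, -0.069, 0.998, 0.0]
contact_force: [0.6, 0.6, -0.4]
grip_width: 1.0
finger_force: 0.0
```

```bash
cat > w.py <<'E'
import sys
from h import *
from scipy.spatial.transform import Rotation
np.set_printoptions(precision=4,suppress=True)
HI=np.array([0.5133,0.0687]);F=np.array([.9901,.1403]);L=np.array([-.1403,.9901]);HI=HI-.0825*F
def st():
    s=sense();q=s['tcp_rot'];R=Rotation.from_quat([*q[1:],q[0]]).as_matrix()
    p=s['position'];print('t',s['clock'],'pos',p,'yaw y',np.degrees(np.arctan2(R[1,1],R[0,1])),'tilt',np.degrees(np.arccos(-R[2,2])),'F',s['contact_force'],'grip',s['grip_width'],s['finger_force'])
    print(' case frame fwd/lat',(p[:2]-HI)@F,(p[:2]-HI)@L,p[2]);return p,R
def to(x,y,z):
    p,R=st();print(' need units',R.T@(np.array([x,y,z])-p)/.05)
def toc(f,l,z): to(*(HI+f*F+l*L),z)
if __name__=='__main__':
    a=list(map(float,sys.argv[2:]))
    st() if sys.argv[1]=='s' else (to if sys.argv[1]=='w' else toc)(*a)
E
python3 w.py w .4265 .3115 .047
```

```text
t 1.1 pos [0.3638 0.3655 0.2562] yaw y 97.93442952910918 tilt 0.0014286837583406824 F [ 0.6208  0.5869 -0.4092] grip 0.9998500544474442 0.0
 case frame fwd/lat -0.023850131803043847 0.3148460383221475 0.2561795517401859
 need units [-1.0923 -1.2431  4.1836]
```

Request:
{"api": "drive_tool", "payload": {"increments": [{"linear": [-0.55,-0.62,0],"twist": 0},{"linear": [-0.54,-0.62,0],"twist": 0},{"linear": [0,0,0.8],"twist": 0},{"linear": [0,0,0.8],"twist": 0},{"linear": [0,0,0.8],"twist": 0}]}}

```text
clock: 1.6
position: [0.4259, 0.313, 0.135]
tcp_rot: [0.0, -0.068, 0.998, 0.0]
contact_force: [1.1, 0.4, -0.6]
grip_width: 0.998
finger_force: 0.0
```

```bash
python3 w.py w .4265 .3115 .047
```

```text
t 1.6 pos [0.4259 0.313  0.135 ] yaw y 97.85344865199484 tilt 0.037713026776507716 F [ 1.1106  0.4149 -0.5959] grip 0.9978248072879593 0.0
 case frame fwd/lat 0.03025467341438228 0.25412617903833606 0.1350140402711085
 need units [-0.0064 -0.0314  1.7603]
```

Request:
{"api": "drive_tool", "payload": {"increments": [{"linear": [0,-0.03,0.5],"twist": 0},{"linear": [0,0,0.5],"twist": 0},{"linear": [0,0,0.4],"twist": 0},{"linear": [0,0,0.36],"twist": 0},{"linear": [0,0,0],"twist": 0}]}}

```text
clock: 2.1
position: [0.4235, 0.3109, 0.0455]
tcp_rot: [-0.003, -0.069, 0.998, -0.001]
contact_force: [-0.7, -0.8, -1.1]
grip_width: 0.999
finger_force: 0.0
```

Request:
{"api": "drive_tool", "payload": {"increments": [{"linear": [0,0,0],"twist": 0},{"linear": [0,0,0],"twist": 0},{"linear": [0,0,0],"twist": 0},{"linear": [0,0,0],"twist": 0},{"linear": [0,0,0],"twist": 0}], "hand": -1, "grip_force": 40}}

```text
clock: 2.6
position: [0.4267, 0.3122, 0.0496]
tcp_rot: [0.001, -0.071, 0.998, 0.0]
contact_force: [-0.9, -1.2, 6.0]
grip_width: 0.385
finger_force: 39.8
```

Request:
{"api": "drive_tool", "payload": {"increments": [{"linear": [0,0,0],"twist": 0},{"linear": [0,0,0],"twist": 0},{"linear": [0,0,0],"twist": 0},{"linear": [0,0,0],"twist": 0},{"linear": [0,0,0],"twist": 0}]}}

```text
clock: 3.1
position: [0.4267, 0.3123, 0.0495]
tcp_rot: [0.001, -0.071, 0.998, 0.0]
contact_force: [-1.5, -0.6, 6.4]
grip_width: 0.388
finger_force: 39.8
```

Request:
{"api": "drive_tool", "payload": {"increments": [{"linear": [0,0,-0.4],"twist": 0},{"linear": [0,0,-0.9],"twist": 0},{"linear": [0,0,-1],"twist": 0},{"linear": [0,0,-1],"twist": 0},{"linear": [0,0,-1],"twist": 0}]}}

```text
clock: 3.6
position: [0.4249, 0.3116, 0.2645]
tcp_rot: [-0.001, -0.071, 0.998, -0.0]
contact_force: [1.1, 1.2, -3.1]
grip_width: 0.388
finger_force: 40.5
```

```bash
python3 w.py c .140 0 .26
```

```text
t 3.6 pos [0.4249 0.3116 0.2645] yaw y 98.0973949758656 tilt 0.0833923266856675 F [ 1.1257  1.1634 -3.0685] grip 0.38799870860310665 40.54805874824524
 case frame fwd/lat 0.02906677055448976 0.2529216618684003 0.26448271973917986
 need units [-2.2159 -5.0597  0.0878]
```

Request:
{"api": "drive_tool", "payload": {"increments": [{"linear": [-0.55,-0.6,0],"twist": 0},{"linear": [-0.55,-0.7,0],"twist": 0},{"linear": [-0.55,-0.7,0],"twist": 0},{"linear": [-0.55,-0.7,0],"twist": 0},{"linear": [0,-0.7,0],"twist": 0}]}}

```text
clock: 4.1
position: [0.5606, 0.1574, 0.2621]
tcp_rot: [-0.0, -0.07, 0.998, -0.0]
contact_force: [-0.1, 0.9, -3.3]
grip_width: 0.385
finger_force: 40.7
```

Request:
{"api": "drive_tool", "payload": {"increments": [{"linear": [0,-0.6,0],"twist": 0},{"linear": [0,-0.6,0],"twist": 0},{"linear": [0,-0.43,0],"twist": 0},{"linear": [0,0,0.5],"twist": 0},{"linear": [0,0,0.5],"twist": 0}]}}

```text
clock: 4.6
position: [0.5733, 0.0774, 0.2152]
tcp_rot: [0.005, -0.07, 0.998, -0.0]
contact_force: [11.4, 1.2, 6.2]
grip_width: 0.383
finger_force: 42.9
```

```bash
python3 w.py c .135 0 .14; python3 - <<'E'
from h import *
for n in C:
    im=eyes.read_camera(n)[:,:,::-1]; cv2.imwrite(f"pics/{n}1.png",im)
a=cv2.imread("pics/top1.png")[90:240,240:440];b=cv2.imread("pics/scene1.png")[90:290,240:440]
k=cv2.resize(a,None,fx=2,fy=2,interpolation=cv2.INTER_CUBIC)
cv2.imwrite("pics/m1.png",np.hstack([cv2.resize(a,(400,300)),np.zeros((300,0,3),np.uint8),cv2.resize(b,(400,400))[50:350]]))
E
```

```text
t 4.6 pos [0.5733 0.0774 0.2152] yaw y 97.9919849781398 tilt 0.5424921144097115 F [11.4108  1.2044  6.217 ] grip 0.3831160360362879 42.92411148548126
 case frame fwd/lat 0.14307431669074458 0.00018143363186635573 0.21516061866303654
 need units [ 0.1755 -0.0014  1.5016]
```

View pics/m1.png

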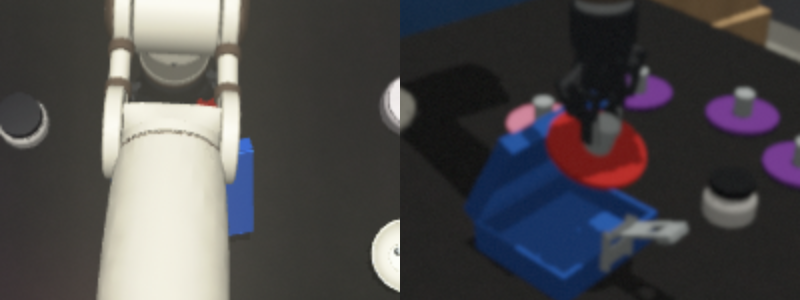

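The scene crop shows the plate's back edge riding on the lid's rim (crop 555,120), which has tilted the plate in the grip. I'll back off forward and go down in front of the lid.

Request:
{"api": "drive_tool", "payload": {"increments": [{"linear": [-0.1,0,-0.3],"twist": 0},{"linear": [-0.3,0,0],"twist": 0},{"linear": [-0.2,0,0],"twist": 0},{"linear": [0,0,0],"twist": 0}]}}

```text
clock: 5.1
position: [0.6001, 0.0828, 0.2273]
tcp_rot: [-0.001, -0.071, 0.997, 0.0]
contact_force: [-0.6, 0.1, -3.2]
grip_width: 0.385
finger_force: 41.2
```

```bash
python3 w.py c .135 0 .14; python3 - <<'E'
from h import *
b=eyes.read_camera("scene")[:,:,::-1]; cv2.imwrite("pics/s2.png",b);b=b[90:290,270:430]
cv2.imwrite("pics/m2.png",cv2.resize(b,None,fx=3,fy=3,interpolation=cv2.INTER_CUBIC))
E
```

```text
t 5.1 pos [0.6001 0.0828 0.2273] yaw y 98.10485344110536 tilt 0.07906298339144106 F [-0.649   0.0569 -3.2207] grip 0.38517064535728335 41.15943431854248
 case frame fwd/lat 0.17041518587994542 0.0017515825984682236 0.2272834997112811
 need units [ 0.706  -0.0351  1.7466]
```

View pics/m2.png

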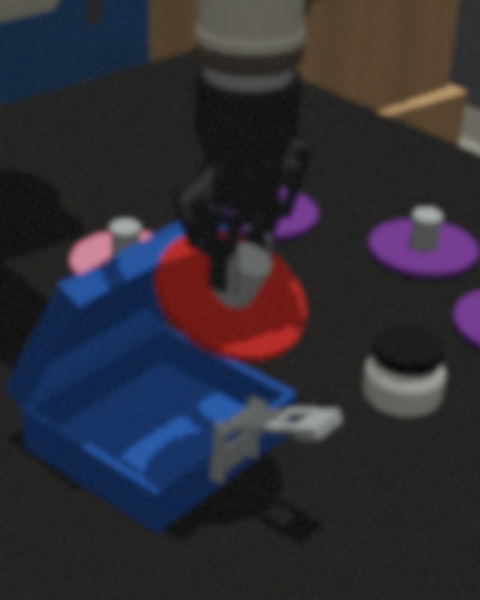

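The plate is pitched front-down in the grip, with its hub leaning forward (hub top at crop 257,260). That helps: with the front edge inside the front wall, the body clears the lid and the plate will fall back flat. I'll measure the tilt.

```bash
python3 - <<'E'
from w import *
im=cv2.imread("pics/s2.png");h=cv2.cvtColor(im,cv2.COLOR_BGR2HSV)
m=(((h[...,0]<6)|(h[...,0]>174))&(h[...,1]>170)&(h[...,2]>60)).astype(np.uint8)
cs,_=cv2.findContours(m,cv2.RETR_EXTERNAL,cv2.CHAIN_APPROX_NONE);c=max(cs,key=cv2.contourArea)
hu=cv2.convexHull(c);e=cv2.fitEllipse(hu);print(e,cv2.boundingRect(c))
def vp(p,lat=.0018):
    o,d=ray('scene',p);n=np.array([*L,0]);q=o+d*((lat-(o[:2]-HI)@L)/(d@n));return np.array([(q[:2]-HI)@F,q[2]])
for p in(e[0],(355.7,177.3),(348.5,189)):print(p,vp(p))
G=np.array([.1704,.2213]);v=G-vp(e[0]);print('tilt fwd deg',np.degrees(np.arctan2(v[0],v[1])),np.linalg.norm(v))
v=vp((355.7,177.3))-vp(e[0]);print(np.degrees(np.arctan2(v[0],v[1])),np.linalg.norm(v))
E
```

```text
((346.9640808105469, 188.63021850585938), (37.743507385253906, 52.483154296875), 118.12415313720703) (322, 170, 50, 41)
(346.9640808105469, 188.63021850585938) [0.1624 0.1875]
(355.7, 177.3) [0.1868 0.2286]
(348.5, 189) [0.1671 0.1885]
tilt fwd deg 13.39839238570378 0.034728165971440364
30.710370835881893 0.04783105014436415
```

Request:
{"api": "drive_tool", "payload": {"increments": [{"linear": [0.25,-0.02,0],"twist": 0},{"linear": [0.25,-0.02,0],"twist": 0},{"linear": [0.02,0,0.15],"twist": 0},{"linear": [0.02,0,0.15],"twist": 0},{"linear": [0.02,0,0.15],"twist": 0}], "grip_force": 25}}

```text
clock: 5.65
position: [0.5736, 0.0769, 0.206]
tcp_rot: [0.002, -0.071, 0.998, 0.0]
contact_force: [6.0, 1.2, 2.8]
grip_width: 0.386
finger_force: 40.8
```

Request:
{"api": "drive_tool", "payload": {"increments": [{"linear": [0.02,0,0.15],"twist": 0},{"linear": [0.02,0,0.15],"twist": 0},{"linear": [0,0,0],"twist": 0}]}}

```text
clock: 5.95
position: [0.5726, 0.0767, 0.1911]
tcp_rot: [0.003, -0.071, 0.998, 0.0]
contact_force: [7.5, 2.1, -0.5]
grip_width: 0.388
finger_force: 36.9
```

```bash
python3 w.py c .140 0 .18; python3 - <<'E'
from h import *
b=eyes.read_camera("scene")[:,:,::-1]; cv2.imwrite("pics/s3.png",b);b=b[90:290,270:430]
cv2.imwrite("pics/m3.png",cv2.resize(b,None,fx=3,fy=3,interpolation=cv2.INTER_CUBIC))
E
```

```text
t 5.95 pos [0.5726 0.0767 0.1911] yaw y 98.09328314496211 tilt 0.3211015120489111 F [ 7.4547  2.0571 -0.5272] grip 0.38793476522455267 36.89217746257782
 case frame fwd/lat 0.14236460281265584 -0.00044010356507198325 0.19112823745552762
 need units [0.0486 0.0089 0.2223]
```

View pics/m3.png

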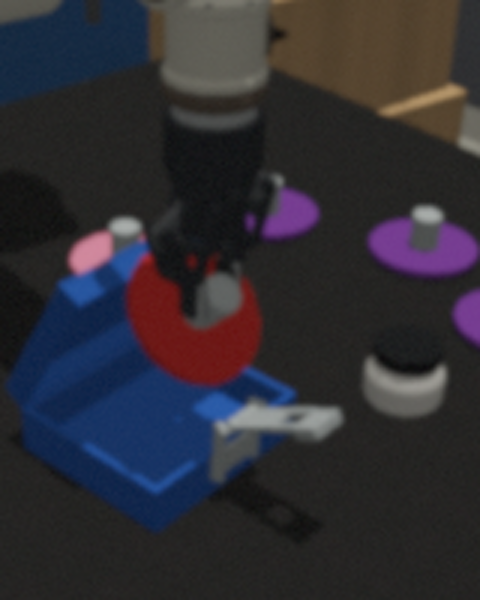

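The plate is now pitched about 40°, with its back edge resting on the lid edge near crop (145,265). A little more pitch is needed.

Request:
{"api": "drive_tool", "payload": {"increments": [{"linear": [0.03,0,0.1],"twist": 0},{"linear": [0.03,0,0.1],"twist": 0},{"linear": [0.02,0,0.1],"twist": 0},{"linear": [0,0,0.08],"twist": 0},{"linear": [0,0,0],"twist": 0}]}}

```text
clock: 6.5
position: [0.567, 0.0759, 0.1713]
tcp_rot: [0.001, -0.071, 0.998, -0.0]
contact_force: [6.1, 0.2, -1.6]
grip_width: 0.385
finger_force: 34.5
```

```bash
python3 - <<'E'
from w import *
st()
b=eyes.read_camera("scene")[:,:,::-1].copy(); cv2.imwrite("pics/s4.png",b)
h=cv2.cvtColor(b,cv2.COLOR_BGR2HSV)
m=(((h[...,0]<6)|(h[...,0]>174))&(h[...,1]>170)&(h[...,2]>50)).astype(np.uint8)
cs,_=cv2.findContours(m,cv2.RETR_EXTERNAL,cv2.CHAIN_APPROX_NONE);c=max(cs,key=cv2.contourArea)
c=c[:,0];print('lowest px',c[c[:,1].argmax()],'left',c[c[:,0].argmin()],'right',c[c[:,0].argmax()])
def vp(p,lat=0):
    o,d=ray('scene',p);n=np.array([*L,0]);q=o+d*((lat-(o[:2]-HI)@L)/(d@n));return np.array([(q[:2]-HI)@F,q[2]])
# front edge point: red contour extreme along image of plate's tilt axis
G=np.array([.14,.175])
W=lambda f,z,l=0:[*(HI+f*F+l*L),z]
# candidate where contour crosses lat=0 plane: print (fwd,z) of contour points whose plane-hit radius from grip is largest forward-down
P=np.array([vp(p) for p in c.astype(float)])
for i in np.argsort(P[:,1])[:6]: print(c[i],P[i])
E
```

```text
t 6.5 pos [0.567  0.0759 0.1713] yaw y 98.10129976692433 tilt 0.0630443606055535 F [ 6.0989  0.232  -1.5521] grip 0.38451921457576216 34.46326196193695
 case frame fwd/lat 0.13672095716515567 -0.00041660998430437495 0.1712879374497645
lowest px [330 220] left [312 191] right [349 204]
[322 217] [0.0819 0.0643]
[324 218] [0.0892 0.0647]
[326 219] [0.0965 0.0651]
[321 216] [0.0782 0.0657]
[323 217] [0.0856 0.0661]
[325 218] [0.0929 0.0665]
```

```bash
python3 - <<'E'
from w import *
b=cv2.imread("pics/s4.png");h=cv2.cvtColor(b,cv2.COLOR_BGR2HSV)
m=(((h[...,0]<6)|(h[...,0]>174))&(h[...,1]>170)&(h[...,2]>50)).astype(np.uint8)
cs,_=cv2.findContours(m,cv2.RETR_EXTERNAL,cv2.CHAIN_APPROX_NONE);c=max(cs,key=cv2.contourArea)[:,0].astype(float)
W=lambda f,z,l=0:[*(HI+f*F+l*L),z]
a,d=proj('scene',[W(.155,.11,-.02),W(.155,.11,.02)]);t=(d-a)/np.linalg.norm(d-a);n=np.array([-t[1],t[0]]);n*=np.sign(n[1])
s=c@n
def vp(p,lat=0):
    o,d=ray('scene',p);N=np.array([*L,0]);q=o+d*((lat-(o[:2]-HI)@L)/(d@N));return np.array([(q[:2]-HI)@F,q[2]])
e=c[s>s.max()-.8].mean(0);print('edge px',e,vp(e),'rel pivot',vp(e)-[.1367,.1653])
# lid edge: blue corners ; bright-blue top face extreme px
for th in(40,50,60):
    r=np.radians(th);print(th,'front bottom',-38*np.sin(r)+62.5*np.cos(r),-38*np.cos(r)-62.5*np.sin(r),'front top',-26*np.sin(r)+62.5*np.cos(r),-26*np.cos(r)-62.5*np.sin(r))
print(proj('scene',[W(.0686,.197,-.0925),W(.0686,.197,.0925)]))
cv2.imwrite("pics/m4.png",cv2.resize(b[90:290,260:440],None,fx=3,fy=3,interpolation=cv2.INTER_CUBIC))
E
```

```text
edge px [339.1429 217.4286] [0.142  0.0932] rel pivot [ 0.0053 -0.0721]
40 front bottom 23.451848526847638 -69.28391444392986 front top 31.165299843086107 -60.09138112650213
50 front bottom 11.064536766887542 -72.30370686302462 front top 20.25707008431528 -64.59025554678615
60 front bottom -1.65896534380866 -73.12658773652741 front top 8.733339501604604 -67.12658773652741
[[290.8919 186.1774]
 [342.3165 159.4602]]
```

View pics/m4.png

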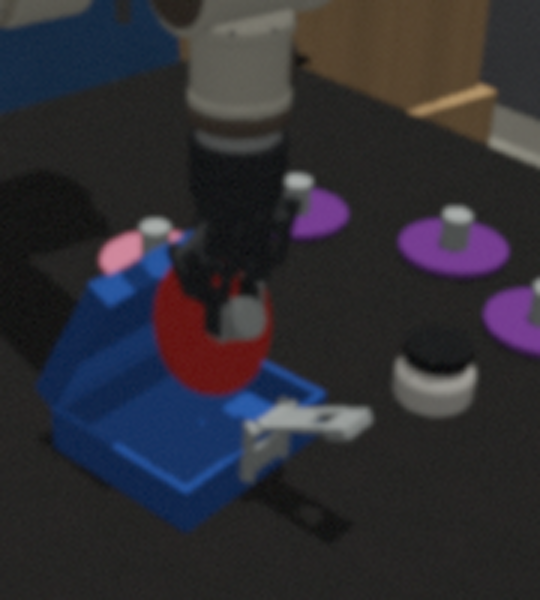

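The plate is pitched about 55°, with its front edge at px (339,217), 0.072 below the grip. The lid is still open. I'll take it forward past the lid edge, down, then back into the case.

Request:
{"api": "drive_tool", "payload": {"increments": [{"linear": [-0.2,0,0],"twist": 0},{"linear": [-0.22,0,0],"twist": 0},{"linear": [0,0,0.1],"twist": 0},{"linear": [0,0,0.1],"twist": 0},{"linear": [0,0,0.1],"twist": 0}]}}

```text
clock: 7.05
position: [0.5862, 0.0789, 0.1553]
tcp_rot: [-0.001, -0.071, 0.997, 0.0]
contact_force: [-0.1, -0.9, -3.4]
grip_width: 0.386
finger_force: 34.3
```

```bash
python3 w.py c .137 0 .13
```

```text
t 7.05 pos [0.5862 0.0789 0.1553] yaw y 98.10749916146665 tilt 0.1579219473417425 F [-0.1065 -0.8883 -3.4022] grip 0.38550362583847353 34.31755542755127
 case frame fwd/lat 0.15613463576539158 -9.599797382739566e-05 0.155279070187562
 need units [0.3814 0.002  0.5066]
```

Clear of contact. Next, back and down into the case.

Request:
{"api": "drive_tool", "payload": {"increments": [{"linear": [0.1,0,0.06],"twist": 0},{"linear": [0.1,0,0.1],"twist": 0},{"linear": [0.1,0,0.17],"twist": 0},{"linear": [0.08,0,0.17],"twist": 0},{"linear": [0,0,0],"twist": 0}]}}

```text
clock: 7.55
position: [0.5665, 0.0763, 0.1298]
tcp_rot: [-0.002, -0.071, 0.998, 0.0]
contact_force: [-0.5, 0.2, -3.1]
grip_width: 0.389
finger_force: 34.3
```

```bash
python3 - <<'E'
from w import *
st()
b=eyes.read_camera("scene")[:,:,::-1].copy();cv2.imwrite("pics/s5.png",b);h=cv2.cvtColor(b,cv2.COLOR_BGR2HSV)
m=(((h[...,0]<6)|(h[...,0]>174))&(h[...,1]>170)&(h[...,2]>50)).astype(np.uint8)
cs,_=cv2.findContours(m,cv2.RETR_EXTERNAL,cv2.CHAIN_APPROX_NONE);c=max(cs,key=cv2.contourArea)[:,0].astype(float)
W=lambda f,z,l=0:[*(HI+f*F+l*L),z]
a,d=proj('scene',[W(.145,.06,-.02),W(.145,.06,.02)]);t=(d-a)/np.linalg.norm(d-a);n=np.array([-t[1],t[0]]);n*=np.sign(n[1])
s=c@n
def vp(p,lat=0):
    o,d=ray('scene',p);N=np.array([*L,0]);q=o+d*((lat-(o[:2]-HI)@L)/(d@N));return np.array([(q[:2]-HI)@F,q[2]])
e=c[s>s.max()-.8].mean(0);print('edge px',e,vp(e))
E
```

```text
t 7.55 pos [0.5665 0.0763 0.1298] yaw y 98.10128620347791 tilt 0.2264028007081318 F [-0.491   0.1819 -3.0682] grip 0.3886808695885014 34.31666672229767
 case frame fwd/lat 0.13624340863458026 3.935142209977547e-05 0.12979050559129282
edge px [338.  230.6] [0.1394 0.0493]
```

Request:
{"api": "drive_tool", "payload": {"increments": [{"linear": [0,0,0.2],"twist": 0},{"linear": [0,0,0.2],"twist": 0},{"linear": [0,0,0.2],"twist": 0},{"linear": [0,0,0.2],"twist": 0},{"linear": [0,0,0],"twist": 0}]}}

```text
clock: 8.1
position: [0.5674, 0.0763, 0.0898]
tcp_rot: [-0.002, -0.071, 0.998, 0.0]
contact_force: [-1.2, -0.2, -1.6]
grip_width: 0.384
finger_force: 34.3
```

Request:
{"api": "drive_tool", "payload": {"increments": [{"linear": [0,0,0.08],"twist": 0},{"linear": [0,0,0],"twist": 0}]}}

```text
clock: 8.3
position: [0.5694, 0.0762, 0.0889]
tcp_rot: [0.001, -0.071, 0.997, -0.0]
contact_force: [-0.4, 0.5, 1.1]
grip_width: 0.385
finger_force: 34.9
```

Request:
{"api": "drive_tool", "payload": {"increments": [{"linear": [0,0,0],"twist": 0},{"linear": [0,0,0],"twist": 0},{"linear": [0,0,0],"twist": 0},{"linear": [0,0,0],"twist": 0},{"linear": [0,0,0],"twist": 0}], "hand": 0.6}}

```text
clock: 8.8
position: [0.5685, 0.0762, 0.0878]
tcp_rot: [0.0, -0.071, 0.998, -0.0]
contact_force: [0.0, 0.4, -0.3]
grip_width: 0.804
finger_force: 0.0
```

```bash
python3 - <<'E'
from w import *
st()
b=eyes.read_camera("scene")[:,:,::-1].copy();cv2.imwrite("pics/s6.png",b)
cv2.imwrite("pics/m6.png",cv2.resize(b[130:290,260:420],None,fx=3.5,fy=3.5,interpolation=cv2.INTER_CUBIC))
E
```

```text
t 8.8 pos [0.5685 0.0762 0.0878] yaw y 98.1039241106602 tilt 0.0076117970070602 F [ 0.0238  0.3752 -0.2846] grip 0.803654211869189 0.0
 case frame fwd/lat 0.13822625295034421 -0.00031994422064526444 0.08784797916212844
```

View pics/m6.png

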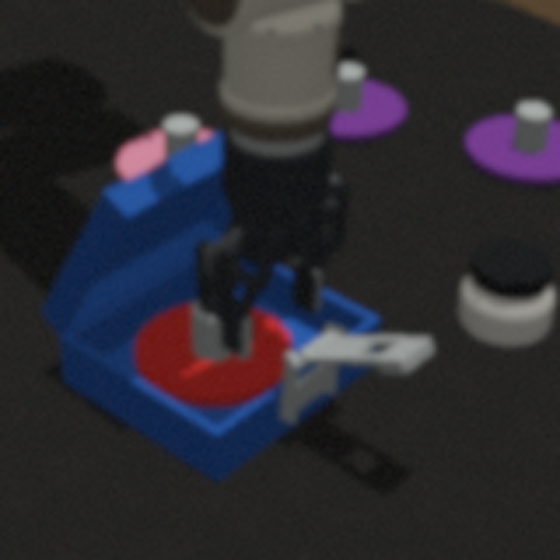

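The crop shows the plate lying flat in the case with its hub up, at crop (215,345), and let go. I'll retreat upward and confirm from the top camera.

Request:
{"api": "drive_tool", "payload": {"increments": [{"linear": [-0.2,0,-0.2],"twist": 0},{"linear": [0,0,-1],"twist": 0},{"linear": [0,0,-1],"twist": 0},{"linear": [0,0,-1],"twist": 0},{"linear": [0,0,-1],"twist": 0}]}}

```text
clock: 9.35
position: [0.578, 0.0776, 0.2999]
tcp_rot: [0.0, -0.071, 0.997, -0.0]
contact_force: [2.1, 0.2, -0.0]
grip_width: 0.8
finger_force: 0.0
```

```bash
python3 - <<'E'
from w import *
toc(.015,.04,.28)
b=eyes.read_camera("scene")[:,:,::-1].copy();h=cv2.cvtColor(b,cv2.COLOR_BGR2HSV)
m=(((h[...,0]<6)|(h[...,0]>174))&(h[...,1]>150)&(h[...,2]>40)).astype(np.uint8)
c=max(cv2.findContours(m,0,1)[0],key=cv2.contourArea);e=cv2.fitEllipse(cv2.convexHull(c));print(e)
q=plane('scene',e[0],.018);print('plate fwd,lat',(q[:2]-HI)@F,(q[:2]-HI)@L)
p=c[:,0].reshape(-1,2).astype(float);Q=np.array([plane('scene',x,.018) for x in p]);f=(Q[:,:2]-HI)@F;l=(Q[:,:2]-HI)@L
print('extent fwd',f.min(),f.max(),'lat',l.min(),l.max())
cv2.imwrite("pics/s7.png",b)
E
```

```text
t 9.35 pos [0.578  0.0776 0.2999] yaw y 98.10512118252221 tilt 0.008678023723906123 F [ 2.1027  0.1745 -0.0458] grip 0.8000886055818753 0.0
 case frame fwd/lat 0.14784624725777978 -0.00022285284845972153 0.29985335511718675
 need units [2.6565 0.8063 0.3967]
((320.4967041015625, 230.4020538330078), (28.120010375976562, 42.783042907714844), 90.71617126464844)
plate fwd,lat 0.07814512439839777 -0.0020995354218587264
extent fwd 0.015334213295494331 0.13662858491086896 lat -0.05861818159473471 0.06103070149277098
```

Request:
{"api": "drive_tool", "payload": {"increments": [{"linear": [0.55,0.16,0],"twist": 0},{"linear": [0.55,0.16,0],"twist": 0},{"linear": [0.55,0.16,0],"twist": 0},{"linear": [0.55,0.16,0],"twist": 0},{"linear": [0.46,0.16,0],"twist": 0}], "hand": -1}}

```text
clock: 9.9
position: [0.4397, 0.0986, 0.2975]
tcp_rot: [-0.0, -0.071, 0.998, 0.0]
contact_force: [-0.1, 0.5, -0.3]
grip_width: -0.001
finger_force: 0.0
```

Request:
{"api": "drive_tool", "payload": {"increments": [{"linear": [0,0,0],"twist": 0},{"linear": [0,0,0.6],"twist": 0},{"linear": [0,0,0.6],"twist": 0},{"linear": [0,0,0.6],"twist": 0},{"linear": [0,0,0],"twist": 0}]}}

```text
clock: 10.4
position: [0.4386, 0.0984, 0.2036]
tcp_rot: [-0.004, -0.071, 0.997, 0.0]
contact_force: [-0.3, 0.1, -0.6]
grip_width: 0.0
finger_force: 0.0
```

```bash
python3 w.py c .049 .04 .205
```

```text
t 10.4 pos [0.4386 0.0984 0.2036] yaw y 98.0917563132604 tilt 0.48856717822863444 F [-0.3099  0.1315 -0.6121] grip 0.0004748020345624877 0.0
 case frame fwd/lat 0.012735184366794116 0.039896462957704285 0.20356651699047498
 need units [-0.725   0.0018 -0.0348]
```

Request:
{"api": "drive_tool", "payload": {"increments": [{"linear": [-0.4,0,0],"twist": 0},{"linear": [-0.35,0,0],"twist": 0},{"linear": [-0.27,0,0.15],"twist": 0},{"linear": [-0.25,0,0.15],"twist": 0},{"linear": [-0.25,0,0.2],"twist": 0}]}}

```text
clock: 10.9
position: [0.5187, 0.1091, 0.1849]
tcp_rot: [0.002, -0.071, 0.998, -0.0]
contact_force: [0.1, -0.3, 0.8]
grip_width: 0.004
finger_force: 0.5
```

```bash
python3 w.py s
```

```text
t 10.9 pos [0.5187 0.1091 0.1849] yaw y 98.09874178743195 tilt 0.21718858078984954 F [ 0.1441 -0.2789  0.818 ] grip 0.003568583078300231 0.5453505890909582
 case frame fwd/lat 0.09356771020898486 0.039278588010251456 0.18490853760616177
```

Request:
{"api": "drive_tool", "payload": {"increments": [{"linear": [-0.18,0,0.25],"twist": 0},{"linear": [-0.18,0,0.25],"twist": 0},{"linear": [-0.16,0,0.25],"twist": 0},{"linear": [-0.14,0,0.25],"twist": 0},{"linear": [-0.12,0,0.25],"twist": 0}]}}

```text
clock: 11.4
position: [0.557, 0.1146, 0.1217]
tcp_rot: [0.001, -0.071, 0.998, -0.0]
contact_force: [-0.3, -0.5, 0.3]
grip_width: -0.001
finger_force: 0.3
```

```bash
python3 w.py c .140 .04 .095
```

```text
t 11.4 pos [0.557  0.1146 0.1217] yaw y 98.09947661539333 tilt 0.15933900323307781 F [-0.3143 -0.5349  0.3047] grip -0.0009757615767110512 0.32187237055040896
 case frame fwd/lat 0.132247220281516 0.039304726666244544 0.12168360696236102
 need units [-0.1535  0.014   0.5341]
```

Request:
{"api": "drive_tool", "payload": {"increments": [{"linear": [-0.1,0,0.2],"twist": 0},{"linear": [-0.05,0,0.2],"twist": 0},{"linear": [0,0,0.12],"twist": 0},{"linear": [0,0,0.06],"twist": 0},{"linear": [0,0,0.06],"twist": 0}]}}

```text
clock: 11.9
position: [0.5636, 0.1157, 0.0943]
tcp_rot: [0.0, -0.071, 0.997, -0.0]
contact_force: [-22.6, -1.9, 52.3]
grip_width: -0.0
finger_force: 26.1
```

```bash
python3 w.py s
```

```text
t 11.9 pos [0.5636 0.1157 0.0943] yaw y 98.15350318292407 tilt 0.050747635659519834 F [-22.5971  -1.9064  52.349 ] grip -3.143846584512506e-05 26.074870862066746
 case frame fwd/lat 0.13887148058500098 0.039496594118935885 0.09426242613566642
```

Request:
{"api": "drive_tool", "payload": {"increments": [{"linear": [0,0,-0.3],"twist": 0},{"linear": [0,0,-0.8],"twist": 0},{"linear": [0,0.5,-1],"twist": 0},{"linear": [0,1,0],"twist": 0},{"linear": [0,0,0],"twist": 0}], "hand": 1}}

```text
clock: 12.4
position: [0.552, 0.1919, 0.1904]
tcp_rot: [0.002, -0.073, 0.997, 0.001]
contact_force: [-1.2, -0.3, -0.2]
grip_width: 0.844
finger_force: 0.0
```

```bash
python3 - <<'E'
from w import *
st()
I={n:eyes.read_camera(n)[:,:,::-1].copy() for n in C}
for n in I: cv2.imwrite(f"pics/{n}8.png",I[n])
a=cv2.resize(I['scene'][160:285,270:405],None,fx=3.2*540/432*1.0,fy=4,interpolation=cv2.INTER_CUBIC)
a=cv2.resize(I['scene'][165:285,280:400],(400,400),interpolation=cv2.INTER_CUBIC)
b=cv2.resize(I['top'][95:215,270:390],(400,400),interpolation=cv2.INTER_CUBIC)
cv2.imwrite("pics/m8.png",np.hstack([a,b]))
E
```

```text
t 12.4 pos [0.552  0.1919 0.1904] yaw y 98.37009956592632 tilt 0.26439423156136027 F [-1.1838 -0.2618 -0.2387] grip 0.8441790946932166 0.0
 case frame fwd/lat 0.13814986916646702 0.11654430468802499 0.19041107953487088
```

View pics/m8.png

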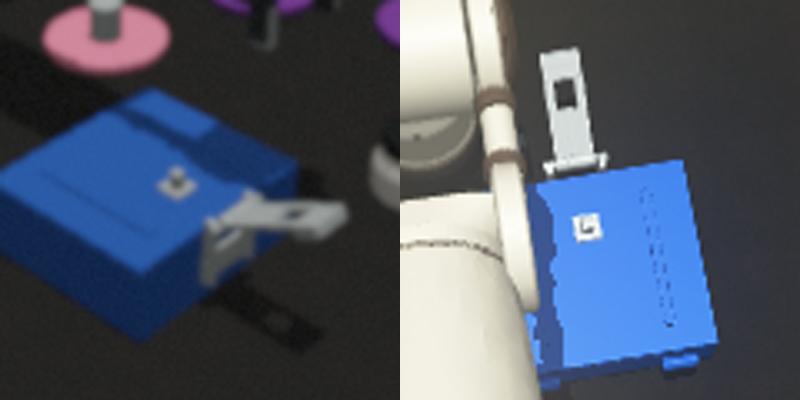

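Both views show the lid fully shut and the stud clear. The hasp leans out, with its tab end at scene (383,227), top (312–323,110). That puts it at about 2.7 rad, with the tab centre at fwd 0.253, z 0.106. I'll grip the tab by its sides.

Request:
{"api": "drive_tool", "payload": {"increments": [{"linear": [-0.5,-0.5,0],"twist": 0},{"linear": [-0.6,-0.6,0],"twist": 0},{"linear": [-0.6,-0.6,0],"twist": 0},{"linear": [-0.6,-0.6,0],"twist": 0},{"linear": [0,0,0],"twist": 0}], "hand": 1}}

```text
clock: 13.0
position: [0.6848, 0.084, 0.1862]
tcp_rot: [-0.0, -0.068, 0.998, -0.001]
contact_force: [-0.6, 0.3, 0.4]
grip_width: 0.998
finger_force: 0.0
```

```bash
python3 w.py c .253 0.001 .118
```

```text
t 13.0 pos [0.6848 0.084  0.1862] yaw y 97.7734631252347 tilt 0.10248580705708825 F [-0.6476  0.3471  0.3521] grip 0.9984007762630146 0.0
 case frame fwd/lat 0.25440853159507176 -0.008862108898483339 0.18616817028009128
 need units [0.0284 0.1994 1.3631]
```

Request:
{"api": "drive_tool", "payload": {"increments": [{"linear": [0.02,0.1,0.3],"twist": 0},{"linear": [0,0.1,0.4],"twist": 0},{"linear": [0,0,0.4],"twist": 0},{"linear": [0,0,0.26],"twist": 0},{"linear": [0,0,0],"twist": 0}]}}

```text
clock: 13.5
position: [0.677, 0.1001, 0.1164]
tcp_rot: [-0.003, -0.071, 0.997, 0.0]
contact_force: [-0.5, 0.3, 0.6]
grip_width: 1.003
finger_force: 0.0
```

Request:
{"api": "drive_tool", "payload": {"increments": [{"linear": [0,0,0],"twist": 0},{"linear": [0,0,0],"twist": 0},{"linear": [0,0,0],"twist": 0},{"linear": [0,0,0],"twist": 0},{"linear": [0,0,0],"twist": 0}], "hand": -1, "grip_force": 20}}

```text
clock: 14.0
position: [0.6818, 0.0948, 0.122]
tcp_rot: [0.002, -0.07, 0.998, -0.004]
contact_force: [2.5, -14.0, 1.2]
grip_width: 0.393
finger_force: 26.6
```

```bash
python3 w.py s
```

```text
t 14.0 pos [0.6818 0.0948 0.122 ] yaw y 98.06869626997344 tilt 0.5208565488079467 F [  2.544  -13.9607   1.1779] grip 0.392654821158096 26.627583897934528
 case frame fwd/lat 0.25302540794659734 0.0021742527221581 0.12201518986600979
```

Request:
{"api": "drive_tool", "payload": {"increments": [{"linear": [0.13,-0.02,-0.23],"twist": 0},{"linear": [0.16,-0.02,-0.21],"twist": 0},{"linear": [0.18,-0.02,-0.17],"twist": 0},{"linear": [0.2,0,-0.14],"twist": 0}]}}

```text
clock: 14.4
position: [0.6475, 0.0895, 0.158]
tcp_rot: [0.001, -0.07, 0.998, -0.002]
contact_force: [1.5, -7.1, -5.4]
grip_width: 0.395
finger_force: 24.7
```

```bash
python3 w.py c .2192 0 .1596
```

```text
t 14.4 pos [0.6475 0.0895 0.158 ] yaw y 98.05585559918515 tilt 0.2185551378684479 F [ 1.5441 -7.1328 -5.3847] grip 0.3946465152824143 24.65730395168066
 case frame fwd/lat 0.21824722184075102 0.0017823221907499482 0.15798586290673827
 need units [-0.019  -0.0358 -0.0321]
```

Request:
{"api": "drive_tool", "payload": {"increments": [{"linear": [0.22,-0.02,-0.11],"twist": 0},{"linear": [0.23,-0.02,-0.08],"twist": 0},{"linear": [0.19,0,-0.03],"twist": 0},{"linear": [0.19,0,-0.01],"twist": 0},{"linear": [0.22,0,0.02],"twist": 0}]}}

```text
clock: 14.9
position: [0.5964, 0.0818, 0.1696]
tcp_rot: [0.002, -0.071, 0.998, -0.001]
contact_force: [3.3, -3.3, 1.4]
grip_width: 0.392
finger_force: 22.0
```

Request:
{"api": "drive_tool", "payload": {"increments": [{"linear": [0.22,0,0.04],"twist": 0},{"linear": [0.23,0,0.09],"twist": 0},{"linear": [0.22,0,0.12],"twist": 0},{"linear": [0.19,0,0.15],"twist": 0},{"linear": [0.18,0,0.17],"twist": 0}]}}

```text
clock: 15.4
position: [0.5442, 0.0742, 0.1422]
tcp_rot: [0.001, -0.071, 0.997, -0.001]
contact_force: [-4.0, -5.5, 8.1]
grip_width: 0.391
finger_force: 24.0
```

```bash
python3 w.py c .1138 0 .1415
```

```text
t 15.4 pos [0.5442 0.0742 0.1422] yaw y 98.12517061829918 tilt 0.1774659297966389 F [-4.0428 -5.4646  8.0936] grip 0.39139428000041676 24.019646644592285
 case frame fwd/lat 0.11391327408069826 0.0011090810814752819 0.1422288142497559
 need units [ 0.0024 -0.0221  0.0146]
```

Right on the arc at about 0.7 rad. A little further, then release, rise, close and press down.

Request:
{"api": "drive_tool", "payload": {"increments": [{"linear": [0.11,0,0.17],"twist": 0},{"linear": [0.1,0,0.17],"twist": 0},{"linear": [0,0,0],"twist": 0}]}}

```text
clock: 15.7
position: [0.5315, 0.0724, 0.1225]
tcp_rot: [-0.002, -0.071, 0.997, -0.001]
contact_force: [-7.2, -6.5, 7.4]
grip_width: 0.39
finger_force: 31.7
```

Request:
{"api": "drive_tool", "payload": {"increments": [{"linear": [0,0,0],"twist": 0},{"linear": [0,0,0],"twist": 0},{"linear": [0,0,0],"twist": 0},{"linear": [0,0,-0.4],"twist": 0},{"linear": [0,0,-0.4],"twist": 0}], "hand": 0.4}}

```text
clock: 16.2
position: [0.5328, 0.074, 0.1623]
tcp_rot: [-0.001, -0.071, 0.997, 0.0]
contact_force: [-0.5, 0.2, 0.4]
grip_width: 0.7
finger_force: 0.0
```

Request:
{"api": "drive_tool", "payload": {"increments": [{"linear": [0,0,-0.2],"twist": 0},{"linear": [0,0,0],"twist": 0},{"linear": [0,0,0],"twist": 0},{"linear": [0,0,0],"twist": 0},{"linear": [0,0,0],"twist": 0}], "hand": -1}}

```text
clock: 16.7
position: [0.5328, 0.0737, 0.1714]
tcp_rot: [-0.001, -0.071, 0.998, 0.0]
contact_force: [-0.0, 0.7, -0.3]
grip_width: 0.001
finger_force: 0.0
```

```bash
python3 - <<'E'
from w import *
toc(.096,0,.115)
b=eyes.read_camera("scene")[:,:,::-1];cv2.imwrite("pics/s9.png",b)
h=cv2.cvtColor(b,cv2.COLOR_BGR2HSV);o=b.astype(int)
m=((h[...,1]<60)&(h[...,2]>80)).astype(np.uint8)
n,_,s,c=cv2.connectedComponentsWithStats(m[190:260,290:400])
for i in range(1,n):
    if s[i,4]>8: print(s[i]+[290,190,0,0,0],c[i]+[290,190])
W=lambda f,z,l=0:[*(HI+f*F+l*L),z]
for ph in(.2,.45,.7): print(ph,proj('scene',[W(.1765-.083*np.cos(ph),.074+.083*np.sin(ph)),W(.1765-.095*np.cos(ph),.074+.095*np.sin(ph),.017)]).ravel())
E
```

```text
t 16.7 pos [0.5328 0.0737 0.1714] yaw y 98.101969801135 tilt 0.11719316880753752 F [-0.0086  0.7013 -0.2677] grip 0.0007716183504333323 0.0
 case frame fwd/lat 0.10253516877643673 0.0021816618116934135 0.17138986304944465
 need units [ 0.1285 -0.0441  1.128 ]
[324 198  35  42 524] [340.8931 219.1794]
[392 209   8  18 109] [395.5321 217.8349]
0.2 [325.6634 210.9677 326.7995 205.7768]
0.45 [327.568  205.7784 328.9687 199.8306]
0.7 [330.8704 201.8716 332.7312 195.3001]
```

Request:
{"api": "drive_tool", "payload": {"increments": [{"linear": [0.14,-0.04,0.25],"twist": 0},{"linear": [0,0,0.3],"twist": 0},{"linear": [0,0,0.3],"twist": 0},{"linear": [0,0,0.2],"twist": 0},{"linear": [0,0,0.1],"twist": 0}]}}

```text
clock: 17.25
position: [0.5239, 0.0705, 0.1118]
tcp_rot: [-0.003, -0.07, 0.998, 0.0]
contact_force: [0.8, 0.5, 0.6]
grip_width: -0.002
finger_force: 0.1
```

Request:
{"api": "drive_tool", "payload": {"increments": [{"linear": [0,0,0.08],"twist": 0},{"linear": [0,0,0.04],"twist": 0}]}}

```text
clock: 17.45
position: [0.5274, 0.0706, 0.1091]
tcp_rot: [0.001, -0.071, 0.998, -0.0]
contact_force: [0.4, -1.0, 0.5]
grip_width: -0.0
finger_force: 0.1
```

```bash
python3 w.py s
```

```text
t 17.45 pos [0.5274 0.0706 0.1091] yaw y 98.10260643507546 tilt 0.07477206299558674 F [ 0.3982 -0.9914  0.4645] grip -0.0004760231822402202 0.10153313878618064
 case frame fwd/lat 0.09672625122094901 -0.0001072008503280182 0.10913981220042816
```

Request:
{"api": "drive_tool", "payload": {"increments": [{"linear": [0,0,0.04],"twist": 0},{"linear": [0,0,0.04],"twist": 0},{"linear": [0,0,0],"twist": 0}]}}

```text
clock: 17.75
position: [0.5277, 0.0706, 0.1081]
tcp_rot: [0.0, -0.071, 0.997, -0.0]
contact_force: [-10.7, -0.4, 18.1]
grip_width: -0.003
finger_force: 9.0
```

Request:
{"api": "drive_tool", "payload": {"increments": [{"linear": [0,0,0.04],"twist": 0},{"linear": [0,0,0],"twist": 0}]}}

```text
clock: 17.95
position: [0.5277, 0.0706, 0.1077]
tcp_rot: [0.0, -0.071, 0.997, -0.0]
contact_force: [-15.8, -0.6, 30.2]
grip_width: 0.001
finger_force: 15.1
```

Firm stop at tip height 0.083, so the hasp is flat. I'll retreat and check.

Request:
{"api": "drive_tool", "payload": {"increments": [{"linear": [0,0,-0.3],"twist": 0},{"linear": [0,0,-0.8],"twist": 0},{"linear": [0,0,-1],"twist": 0},{"linear": [0,0,-1],"twist": 0},{"linear": [0,0,0],"twist": 0}]}}

```text
clock: 18.45
position: [0.5316, 0.0704, 0.2676]
tcp_rot: [0.009, -0.071, 0.997, -0.001]
contact_force: [0.8, 0.4, -0.2]
grip_width: -0.002
finger_force: 0.0
```

```bash
python3 - <<'E'
from w import *
st()
b=eyes.read_camera("scene")[:,:,::-1];cv2.imwrite("pics/s10.png",b)
h=cv2.cvtColor(b,cv2.COLOR_BGR2HSV)
m=((h[...,1]<60)&(h[...,2]>80)).astype(np.uint8)
n,_,s,c=cv2.connectedComponentsWithStats(m[190:260,290:390])
for i in range(1,n):
    if s[i,4]>8: print(s[i]+[290,190,0,0,0],c[i]+[290,190])
W=lambda f,z,l=0:[*(HI+f*F+l*L),z]
# predicted tab-end top corners flat (z=.083) vs 0.1 rad up, and lid front-top corners shut
for ph in(0,.1,.2):
    T=lambda r,n,l:W(.1765-r*np.cos(ph)+n*np.sin(ph),.074+r*np.sin(ph)+n*np.cos(ph),l)
    print(ph,proj('scene',[T(95,9,0) if 0 else T(.095,.009,-.017),T(.095,.009,.017)]).ravel())
bl=((h[...,0]>100)&(h[...,0]<125)&(h[...,1]>120)&(h[...,2]>60)).astype(np.uint8)
k=max(cv2.findContours(bl[180:280,260:390],0,1)[0],key=cv2.contourArea);x,y,w,hh=cv2.boundingRect(k);print('blue bbox',x+260,y+180,w,hh)
print(proj('scene',[W(0,.07,.0925),W(0,.07,-.0925),W(.165,.07,.0925),W(.165,0,-.0925)]))
E
```

```text
t 18.45 pos [0.5316 0.0704 0.2676] yaw y 98.11938440796106 tilt 1.0060090655652871 F [ 0.8375  0.4096 -0.1816] grip -0.002043026654904111 0.0
 case frame fwd/lat 0.10084691163426944 -0.0009114387319249356 0.2675813604999396
[319 210  40  30 451] [339.184  223.5676]
0 [317.4102 213.9574 326.2597 208.543 ]
0.1 [317.7611 211.2274 326.655  205.8349]
0.2 [318.3769 208.6656 327.3142 203.2899]
blue bbox 276 190 94 77
[[323.4408 190.44  ]
 [275.4647 217.6685]
 [368.1494 213.0294]
 [320.6807 267.1097]]
```

```bash
python3 -c "
from cell import env
print(env.job_done())"
```

```text
the job is handed in; nothing more can be done
None
```

I've handed the job in at about 18.5 s of the 72 s: the plate lies flat in the case with its hub up, the lid is shut, and the hasp is down flat over the catch stud; I saw no sign that a bystander was touched, but I didn't measure their positions at the end, and the hand-in gave no verdict.

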